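Roll the hold-down roller into its rest and chock it for sea

TASK

The plotting table's hold-down roller is loose on its track and must be secured before the ship moves. With the fingers on top of the roller, roll it gently along the track, over the low rib and into its seat against the end stop, without gripping it, pushing its side, or shoving it along with the chock. Then slide the chock up until it is snug and holds the roller against the stop with no play, without jamming it hard, let go, and leave the other things on the table alone.

Things in the scene. Friction and masses are not known exactly. Their poses are not given: they have to be found in the camera images.
- rest: brown wooden track plate fixed on the table, 310 long x 130 wide x 6 thick. Origin: centre of its underside; +x along the track in the rolling direction, z up. The roller rolls on its top (z = 6) between two low cheeks (inner faces y = -47 and +47, tops z = 18). A dark end stop, 40 high above the plate, has its face at x = 130 and ends at x = 150
- rib (a point): middle of the top of a square steel rib across the track, 4 high and 3 wide, at x = 78.5, z = 10 of the rest. The roller meets it with its centre at x = 62, is lifted 4 in climbing it, and rolls back if let go before x = 80. The seat lies between rib and stop
- seat (a point): where the roller's centre lies when it is seated and touches the stop: x = 100, z = 36 of the rest; black marks on the cheeks show it. Until chocked, the roller has 5 of play in the seat (centre x = 95 to 100)
- roller: loose aluminium cylinder, diameter 60, length 88, 0.35 to 0.68 kg. Origin at its centre (z = 36 of the rest); y is its axis, x and z turn as it rolls. Starts between chock and rib, centre x = -10 to 50. Rolls freely. More than 35 N of finger force marks it; 5 to 12 N down is a fit push. A finger stuck to its top moves twice as far as its centre, so several strokes are needed
- chock (a joint): chock slide in m along the rest's +x: 0 fully back, limit 0.170. Drags with about 3 N, stays where left. A dark block 40 long x 70 wide, top at z = 44 of the rest, upright front face at x = -85 when the slide is at 0. It meets the roller at 0.155 if that touches the stop; more than 35 N on the roller jams it
- chock_grip (a point): centre of the top of the chock's upright aluminium grip, a bar 16 along the track x 24 across, from z = 44 to z = 78 of the rest, its middle 28 behind the chock's front face. It moves with the chock and can be pushed or pinched from above
Things that resemble listed ones, but are neither listed nor needed, are in the scene too. What is meant by the roller is not turquoise, and is the larger of those in its own colour.

How it is judged:
On the way, in this order (a step that is already met when the one before it is completed fails the run):
1. the roller has been rolled over the rib and lies in its seat (x of roller in the frame of rest above 0.092 m and z of roller in the frame of rest below 0.0385 m), for 0.2 s.
2. the chock is snug against the roller (value of joint chock above 0.1525 m), for 0.1 s.
At the end, for the whole second after the job is handed in: The roller lies in its seat on the plate, at rest, square to the track within 0.06 rad and within 2.5 mm of the end stop, and the chock slide stands at 0.1525 m or more, so that the roller has next to no play; nothing is touched (x of roller in the frame of rest between 0.0975 and 0.103 m and z of roller in the frame of rest below 0.0385 m and angle between the y axis of roller and the y axis of rest, either way round below 0.06 rad and value of joint chock above 0.1525 m and linear speed of roller below 0.01 m/s).
It fails at once if the fingers press the roller with more than 35 N (contact force between the fingers and roller above 35 N).
It fails at once if the roller is gripped, lifted or pushed on its side instead of its top ((contact force between the fingers and roller above 1 N and z of the grasp point in the frame of rest below 0.068 m) or z of roller in the frame of rest above 0.052 m).
It fails at once if the chock shoves the roller before it lies in its seat (contact force between chock and roller above 1 N and x of roller in the frame of rest below 0.09 m and value of joint chock above 0.03 m).
It fails at once if the chock is jammed on the roller with more than 35 N (contact force between chock and roller above 35 N).
It fails at once if a bystander is moved by more than 20 mm (distance of any of pin_tray, mug, disc from where it was at the start of the episode above 0.02 m).
It also fails if it takes over 72 s, if anything falls off the work surface, if the arm or the gripper's body presses on something with over 40 N, if the wrist force passes 120 N, or if a joint passes its speed limit or range.

ROBOT

A 6-joint arm with a two-finger parallel gripper is mounted at the origin on the work surface. World frame = base frame: x ahead of the robot, y to its left, z up, the work surface at z = 0. Lengths are in m, angles in rad, forces in N, time in s.
With the tool pointing down it reaches from about 0.35 to 0.975 m from the base axis. Payload 17.4 kg.
Tool frame: the origin (TCP) lies at the very end of the fingers, on their centre line; the grasp point (between the pads) lies 19 mm behind it; z points along the fingers, y is the direction in which the jaws open and shut (so a half turn about z gives the same grasp; the last joint's range is limited). The gripper opens to 85 mm and grips with 20 to 120 N. Pads are 22 mm wide; open, the fingers measure 114 mm over their backs; the gripper's body (76 mm by 85 mm) begins 54 mm behind the grasp point. The pads swing forward as they close: fully open they stand 13 mm farther back than shut.
Start: joints at [1.069, 0.116, 1.442, -0, 1.584, -0.038], TCP at [0.302, 0.604, 0.231] pointing down, gripper open.
Joint ranges: [-2.83, 2.83], [-0.83, 2.19], [0.07, 2.5], [-1.14, 4.28], [0.01, 3], [-2.97, 2.97]. Speed limits (rad/s): [1.89, 1.89, 2.22, 3.14, 3.14, 3.14].

INTERFACE

Orientations are given as a rotation vector (axis times angle).
In Python, from cell import monitor, optics, workorder gives the robot as it stands. The module is installed in compiled form; this text tells all that it offers.
- The arm moves only by the tool jog_arm, never from a script. Its argument "moves" is a list that holds one entry, the list of rows, each a list of 7 numbers: the shift along the world's x, y, z in cm, then the turn, a rotation vector about the world's x, y, z in rad, then the closure, from 0 (fully open) to 1 (shut). A call has exactly 5 rows; each row shifts and turns the commanded pose from where the row before left it; what a row does not reach is not made up. A row lasts 1/8 s, in which the tool goes at most 62.5 mm and 10.7 degrees, less where a joint would pass 70% of its speed; a pose out of reach is approached as far as the arm can. A call is refused whole if a number of a shift passes 6.25 or a number of a turn 0.188, either way. A call with a gripper value outside its range is refused whole. The fingers move at their own pace and stop on an object; "grip_force" is the grip in N (left out, the last holds). Time passes only in rows, so rows that do not move let the fingers close, or fill a call up. It gives the time, the measured TCP pose, the force and the opening at its end, in the units of the state.
- monitor.get_obs(): the state, without advancing time (a new reading comes with each control period).
- optics.capture(name): name is "scene" or "top" or "wrist"; returns a dict with "image" (480x640x3 uint8, red, green, blue), "range_z" (480x640 float32, m along the optical axis (not along the pixel's ray), 0 where there is no reading), "fov_y" (degrees; the focal length in pixels is half the picture's height over the tangent of half this angle, whatever the lens; pixels are square), "cx", "cy" (the principal point, pixels), "cam_to_world" (4x4, takes a point from camera to world coordinates); the wrist camera has in their place "T_tool_cam" (4x4, takes a point from camera to tool coordinates, whose origin is the TCP and whose axes are the flange's). Camera axes: x right, y down, z forward; pixel columns grow to the right and rows downward; lengths in m; the calibration is good to about 2 mm. A picture is of the moment at which its call begins: read the wrist's pose just before it.
- workorder.job_done(): hands the job in, once; it reports no verdict.
The state is a dict: "time_s": time; "joints": joint angles; "joint_vel": joint speeds; "joint_torque": joint torques, N m; "eef_pos": TCP position; "eef_rot": TCP orientation; "force": force on the tool from outside, world axes, zero at the start; "ft_torque": the same for the moment, N m; "width": opening from 0.0 (shut) to 1.0 (fully open).
Only numpy, scipy, OpenCV 4.12 (cv2) and the standard library are available. Lean on these libraries where they do the work, as an engineer would, in place of code of your own. Each camera call takes 0.05 s, during which the arm holds its last target.

## Working session

There is one attempt and no reset: what is moved stays moved. The work goes in short steps, Python scripts to look and compute and a tool call to move; the robot and the scene stay as the last step left them, time stands still between calls to the robot, and variables do not carry over. Pictures are saved under pics/ and viewed, and the job is handed in when it is done.

Besides the shell and the picture viewer there is one more tool, called after "Call:" by a JSON object that holds its "name" and its "arguments". jog_arm: Moves the arm, as the interface text tells. Its arguments: {"type":"object","properties":{"moves":{"type":"array"},"grip_force":{"type":"number"}},"required":["moves"]}

```bash
mkdir -p pics
cat > h.py <<'E'
import numpy as np, cv2
from cell import monitor, optics, workorder
def K(c):
    f=240/np.tan(np.radians(c['fov_y'])/2); return f,c['cx'],c['cy']
def world(c,u,v,T=None):
    f,cx,cy=K(c); z=c['range_z'][v,u]; T=c['cam_to_world'] if T is None else T
    p=np.stack([(u-cx)/f*z,(v-cy)/f*z,z,np.ones_like(z)],-1)
    return (p@np.array(T).T)[...,:3]
def cloud(c,T=None):
    v,u=np.mgrid[0:480,0:640]; return world(c,u,v,T)
def save(c,n): cv2.imwrite('pics/'+n+'.png',c['image'][...,::-1])
E
python3 - <<'E'
from h import *
print(monitor.get_obs())
for n in ['scene','top','wrist']:
    c=optics.capture(n); save(c,n+'0'); print(n,c['fov_y'],c['cx'],c['cy'],c.get('cam_to_world',c.get('T_tool_cam')))
E
```

```text
{'time_s': 0.0, 'joints': array([ 1.06919093e+00,  1.16508195e-01,  1.44229316e+00, -7.64933009e-06,
        1.58401999e+00, -3.77982065e-02]), 'joint_vel': array([ 0.00069969,  0.0003639 ,  0.00180312,  0.00083973, -0.00086069,
       -0.0001213 ]), 'joint_torque': array([-3.09819457e-03, -7.31978846e+01, -6.32503080e+01, -1.21004055e-04,
        6.03626206e-03, -1.08509794e-04]), 'eef_pos': array([0.30187597, 0.60350622, 0.23052988]), 'eef_rot': array([-7.21960520e-01, -3.05718226e+00,  1.86327211e-03]), 'force': array([-0.24020714, -0.16907009,  0.29923079]), 'ft_torque': array([ 0.01146781, -0.01637992, -0.03498906]), 'width': 1.0018849754921701}
scene 47.20750207933823 314.95964745310994 236.6320550421695 [[ 0.07114903  0.52744895 -0.84660228  1.15153483]
 [ 0.99732271 -0.02324686  0.06933245 -0.01798838]
 [ 0.01688849 -0.84926862 -0.52769081  0.42720997]
 [ 0.          0.          0.          1.        ]]
top 42.27286130215958 314.2445041560117 240.63680640263007 [[ 1.20016866e-03 -9.96077677e-01  8.84749739e-02  5.33800737e-01]
 [-9.99736116e-01  8.34498739e-04  2.29565202e-02  6.47210552e-03]
 [-2.29403095e-02 -8.84791784e-02 -9.95813827e-01  7.96469002e-01]
 [ 0.00000000e+00  0.00000000e+00  0.00000000e+00  1.00000000e+00]]
wrist 63.85557733928344 320.173297449967 240.39165993668988 [[ 1.83491963e-04 -9.44260701e-01 -3.29198566e-01  8.40376080e-02]
 [ 9.99999926e-01  6.22019654e-05  3.78972120e-04  4.99998109e-04]
 [-3.37371682e-04 -3.29198611e-01  9.44260642e-01 -1.42663462e-01]
 [ 0.00000000e+00  0.00000000e+00  0.00000000e+00  1.00000000e+00]]
```

View pics/scene0.png

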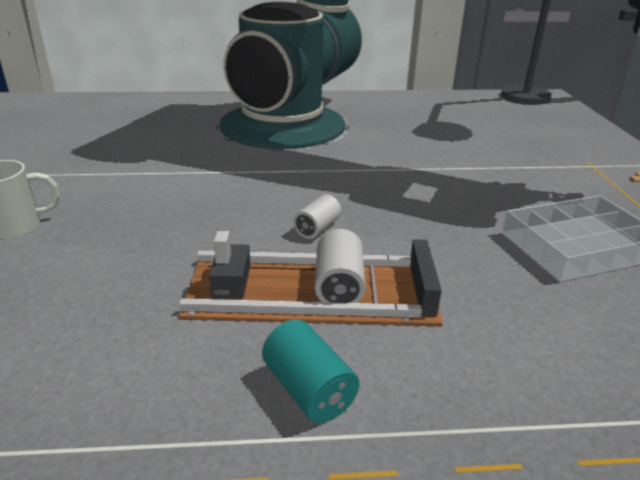

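View pics/top0.png

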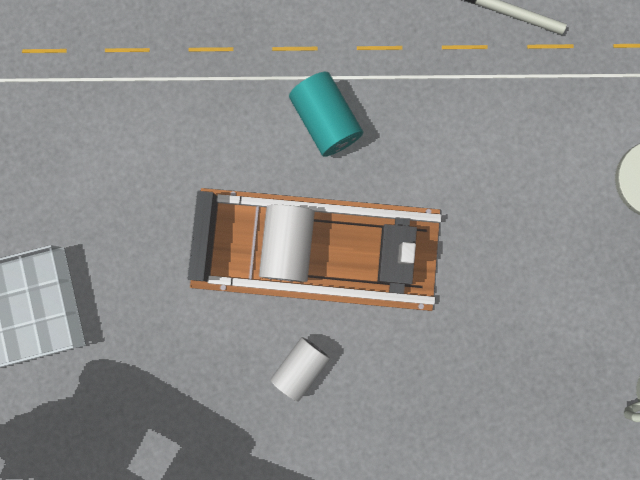

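View pics/wrist0.png

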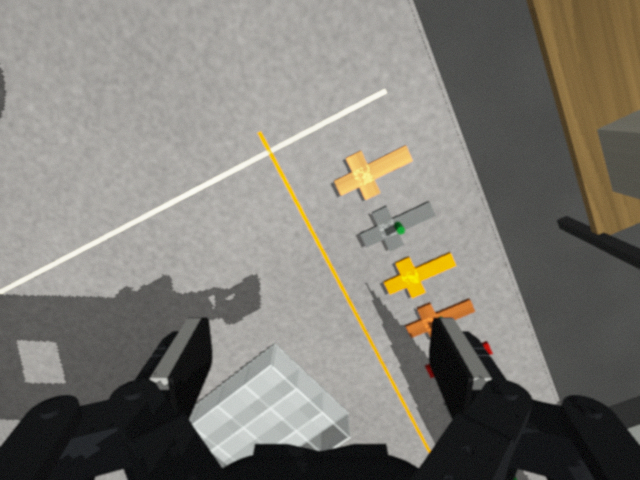

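The scene and top views show the track, with the stop at the left of the top view (about (203,237)), the rib at (254,242), the white roller at (287,243), the chock at (398,252) and its grip at (407,252). Bystanders are the pin tray at lower left, the mug at right, and a small white and a turquoise cylinder. Next I'll measure.

```bash
cat > meas.py <<'E'
from h import *
def measure():
    c=optics.capture('top'); P=cloud(c); im=c['image'].astype(int); hsv=cv2.cvtColor(c['image'],cv2.COLOR_RGB2HSV)
    return c,P,hsv
E
python3 - <<'E'
from meas import *
c,P,hsv=measure()
z=P[...,2]
print('table z',np.median(z[350:450,400:600]))
brown=(hsv[...,0]<15)&(hsv[...,1]>110)&(hsv[...,2]>50)
brown[:, :150]=0; brown[:150]=0; brown[330:]=0
print('brown z',np.median(z[brown]),brown.sum())
# plate + everything on it: height>3mm in region
reg=np.zeros_like(brown); reg[175:325,175:460]=1
pts=P[reg&(brown)][:,:2].astype(np.float32)
r=cv2.minAreaRect(pts); print('brown rect',r, cv2.boxPoints(r))
# stop: dark, z~0.046
m=reg&(z>0.038)&(hsv[...,2]<90); m1=m.copy(); m1[:,250:]=0
print('stop',cv2.minAreaRect(P[m1][:,:2].astype(np.float32)),np.median(z[m1]))
m2=m.copy(); m2[:,:330]=0
print('chock',cv2.minAreaRect(P[m2][:,:2].astype(np.float32)),np.median(z[m2]))
m3=reg&(z>0.07); m3[:,:330]=0
print('grip',cv2.minAreaRect(P[m3][:,:2].astype(np.float32)),np.median(z[m3]),P[m3].mean(0))
m4=reg&(z>0.05); m4[:,:250]=0; m4[:,330:]=0
print('roller',cv2.minAreaRect(P[m4][:,:2].astype(np.float32)),z[m4].max())
m5=m4&(z>0.0635); print('rolltop',cv2.minAreaRect(P[m5][:,:2].astype(np.float32)),np.median(z[m5]))
# sides of the cheeks
m6=reg&(z>0.014)&(z<0.022)&(hsv[...,1]<60)&(hsv[...,2]>130)
print('cheeks',cv2.minAreaRect(P[m6][:,:2].astype(np.float32)),np.median(z[m6]))
c=optics.capture('scene')
E
```

```text
table z -0.0003487933031753321
brown z 0.005376208935241544 11880
brown rect ((0.5944986343383789, 0.02368667721748352), (0.30904150009155273, 0.12941458821296692), 84.5926284790039) [[ 0.51551783 -0.12404865]
 [ 0.6443565  -0.13624421]
 [ 0.67347944  0.171422  ]
 [ 0.5446408   0.18361756]]
stop ((0.5648615956306458, 0.11174924671649933), (0.1988000124692917, 0.09311690926551819), 48.46373748779297) 0.044679929622701176
chock ((0.5796891450881958, -0.04601772874593735), (0.0747356042265892, 0.11772139370441437), 8.751609802246094) 0.043323533075515286
grip ((0.557499885559082, -0.048469118773937225), (0.025789722800254822, 0.11685746163129807), 35.778499603271484) 0.07767722442908798 [ 0.57312587 -0.06512705  0.23435114]
roller ((0.5892559885978699, 0.043071895837783813), (0.08460889756679535, 0.10247253626585007), 83.8787612915039) 0.7964690022057167
rolltop ((0.5816024541854858, 0.052502989768981934), (0.12037921696901321, 0.05589468777179718), 19.012353897094727) 0.06495281711091705
cheeks ((0.5934785008430481, 0.011781111359596252), (0.28449952602386475, 0.11410344392061234), 84.64718627929688) 0.01732873295365056
```

```bash
cat > meas.py <<'E'
from h import *
TH=np.radians(84.6); O=np.array([0.5945,0.0237,0.0])
R=np.array([[np.cos(TH),np.sin(TH),0],[-np.sin(TH),np.cos(TH),0],[0,0,1]])
def rest(P): return (P-O)@R.T
def w(x,y,z): return R.T@np.array([x,y,z])+O
def measure(cam='top',v=True):
    c=optics.capture(cam); P=cloud(c); ok=c['range_z']>0; hsv=cv2.cvtColor(c['image'],cv2.COLOR_RGB2HSV)
    Q=rest(P); x,y,z=[Q[...,i] for i in range(3)]
    ins=ok&(abs(x)<.16)&(abs(y)<.06)
    V=hsv[...,2];S=hsv[...,1]
    def st(n,m):
        if m.sum()>5: print(n,m.sum(),'x',np.percentile(x[m],[0,3,50,97,100]).round(4),'y',np.percentile(y[m],[3,50,97]).round(4),'z',np.percentile(z[m],[3,50,97]).round(4))
    st('stop',ins&(x>.115)&(z>.043)&(z<.05)&(V<100))
    st('chocktop',ins&(z>.041)&(z<.047)&(V<100)&(x<.1))
    st('grip',ins&(z>.074)&(z<.081)&(x<.05))
    st('rib',ins&(z>.007)&(z<.012)&(abs(y)<.04)&(S<80)&(x>.06)&(x<.1))
    st('cheekL',ins&(z>.014)&(z<.021)&(V>120)&(S<60)&(y>0)); st('cheekR',ins&(z>.014)&(z<.021)&(V>120)&(S<60)&(y<0))
    return c,Q,hsv,ins
def roller(Q,ins,hsv,lo):
    x,y,z=[Q[...,i] for i in range(3)]
    m=ins&(z>.05)&(z<.069)&(x>lo)&(x<.128)&(hsv[...,1]<60)
    if m.sum()<30: print('roller hidden',m.sum());return
    p=Q[m]; 
    for s in [p,p[p[:,1]>.02],p[p[:,1]<-.02]]:
        if len(s)<10: continue
        # circle fit
        A=np.c_[2*s[:,0],2*s[:,2],np.ones(len(s))]; b=s[:,0]**2+s[:,2]**2
        k=np.linalg.lstsq(A,b,rcond=None)[0]; r=np.sqrt(k[2]+k[0]**2+k[1]**2)
        # fixed radius estimate
        from scipy.optimize import least_squares
        f=least_squares(lambda q:np.hypot(s[:,0]-q[0],s[:,2]-q[1])-.03,[k[0],.036],loss='soft_l1',f_scale=.001).x
        print('roller',len(s),'free',k[:2].round(4),r.round(4),'fixR',f.round(4),'y',np.percentile(s[:,1],[1,99]).round(4),'ztop',np.percentile(s[:,2],99).round(4))
E
python3 - <<'E'
from meas import *
for n in ['top','scene']:
    print(n); c,Q,h,i=measure(n); roller(Q,i,h,-.05)
E
```

```text
top
stop 1369 x [0.1297 0.1304 0.1395 0.1488 0.1501] y [-0.0504  0.0009  0.0514] z [0.0433 0.0453 0.0476]
chocktop 1529 x [-0.1218 -0.1201 -0.0976  0.0054  0.0068] y [-0.0332  0.0023  0.0334] z [0.0414 0.0435 0.0457]
grip 282 x [-0.1176 -0.1169 -0.1095 -0.1022 -0.1017] y [-0.0113  0.      0.0111] z [0.0748 0.077  0.0796]
rib 158 x [0.0675 0.077  0.0785 0.0801 0.0808] y [-0.0369 -0.0015  0.037 ] z [0.0072 0.0094 0.0115]
cheekL 1766 x [-0.1544 -0.1461 -0.0143  0.121   0.1298] y [0.0474 0.052  0.0566] z [0.0149 0.0173 0.0198]
cheekR 1589 x [-0.1548 -0.1465 -0.0245  0.1209  0.1293] y [-0.0565 -0.0521 -0.0472] z [0.0147 0.0173 0.0197]
roller 3131 free [0.0345 0.0375] 0.0279 fixR [0.0346 0.035 ] y [-0.043   0.0434] ztop 0.0671
roller 867 free [0.0347 0.0388] 0.0267 fixR [0.0348 0.035 ] y [0.0204 0.044 ] ztop 0.067
roller 838 free [0.0343 0.0372] 0.0282 fixR [0.0343 0.035 ] y [-0.0437 -0.0202] ztop 0.067
scene
stop 870 x [0.1298 0.1304 0.1396 0.1492 0.1503] y [-0.0526 -0.0076  0.0501] z [0.044  0.0462 0.0474]
chocktop 999 x [-0.1217 -0.1193 -0.0925  0.0476  0.057 ] y [-0.0436 -0.0171  0.0306] z [0.0415 0.044  0.0462]
grip 169 x [-0.1171 -0.1166 -0.1089 -0.102  -0.1018] y [-0.0111 -0.0022  0.0112] z [0.0745 0.0776 0.079 ]
rib 110 x [0.0692 0.0771 0.0786 0.0817 0.0924] y [-0.034  -0.0006  0.0372] z [0.0071 0.0101 0.0112]
cheekL 812 x [-0.1546 -0.1493 -0.0188  0.1213  0.1301] y [0.0475 0.0507 0.0581] z [0.0144 0.0177 0.0193]
cheekR 1750 x [-0.1544 -0.1459 -0.0173  0.1117  0.1281] y [-0.0564 -0.0532 -0.0454] z [0.0143 0.0176 0.0193]
roller 2019 free [0.0344 0.0437] 0.0227 fixR [0.0346 0.0356] y [-0.0442  0.0436] ztop 0.0669
roller 410 free [0.0348 0.037 ] 0.0291 fixR [0.0348 0.0359] y [0.0205 0.045 ] ztop 0.0673
roller 852 free [0.0342 0.0486] 0.0182 fixR [0.0343 0.0347] y [-0.0446 -0.0205] ztop 0.0669
```

```bash
cat > st.py <<'E'
from meas import *
from scipy.spatial.transform import Rotation as Ro
def state():
    o=monitor.get_obs(); M=Ro.from_rotvec(o['eef_rot']).as_matrix()
    p=rest(o['eef_pos'])
    yw=np.degrees(np.arctan2(M[1,1],M[0,1])); 
    f=R@o['force']
    print('t',round(o['time_s'],2),'tcp rest mm',(p*1000).round(1),'F rest',f.round(2),'tool y in rest',(R@M[:,1]).round(3),'tool z',M[:,2].round(3),'w',round(o['width'],2),'q',o['joints'].round(2))
    return o,M,p
E
python3 - <<'E'
from st import *
o,M,p=state()
ty=R@M[:,1]; a=np.arctan2(ty[1],ty[0]); print('yaw of tool y in rest',a,'turn to +y',np.pi/2-a,'to -y',-np.pi/2-a)
print('to hover', (w(.024,0,.09)-o['eef_pos'])*100)
E
```

```text
t 0.35 tcp rest mm [549.8 345.8 231.1] F rest [-0.42 -0.44 -0.14] tool y in rest [ 0.932 -0.361 -0.   ] tool z [-0. -0. -1.] w 1.0 q [ 1.07  0.12  1.44 -0.    1.58 -0.04]
yaw of tool y in rest -0.3695603074468403 turn to +y 1.9403566342417369 to -y -1.2012360193480562
to hover [ 29.48043666 -55.60545488 -14.11384045]
```

Call:
{"name": "jog_arm", "arguments": {"moves": [[[2.7,-5.1,0,0,0,-0.12,1],[2.7,-5.1,0,0,0,-0.12,1],[2.7,-5.1,0,0,0,-0.12,1],[2.7,-5.1,0,0,0,-0.12,1],[2.7,-5.1,0,0,0,-0.12,1]]], "grip_force": 40}}

```text
time_s: 0.98
eef_pos: [0.4375, 0.347, 0.2315]
eef_rot: [1.598, 2.704, 0.001]
force: [0.2, 1.2, 0.9]
width: 0.002
```

Call:
{"name": "jog_arm", "arguments": {"moves": [[[2.7,-5.1,0,0,0,-0.12,1],[2.7,-5.1,-1,0,0,-0.12,1],[2.7,-5.1,-2,0,0,-0.12,1],[2.7,-5.1,-2,0,0,-0.12,1],[2.7,-4.8,-2,0,0,-0.12,1]]]}}

```text
time_s: 1.6
eef_pos: [0.5726, 0.0948, 0.161]
eef_rot: [2.326, 2.111, 0.001]
force: [0.3, 1.0, -0.3]
width: 0.002
```

Run:
```python
from st import *
o,M,p=state(); print('to hover .09', (w(.024,0,.09)-o['eef_pos'])*100)
c=optics.capture('wrist'); save(c,'wrist1')
```

```text
t 1.6 tcp rest mm [ 68.7  28.5 161. ] F rest [ 1.05 -0.25 -0.25] tool y in rest [-0.003 -1.     0.001] tool z [ 0.001  0.    -1.   ] w 0.0 q [ 0.12 -0.06  1.74  0.    1.47  0.22]
to hover .09 [ 2.41523267 -4.71941788 -7.09756339]
```

View pics/wrist1.png

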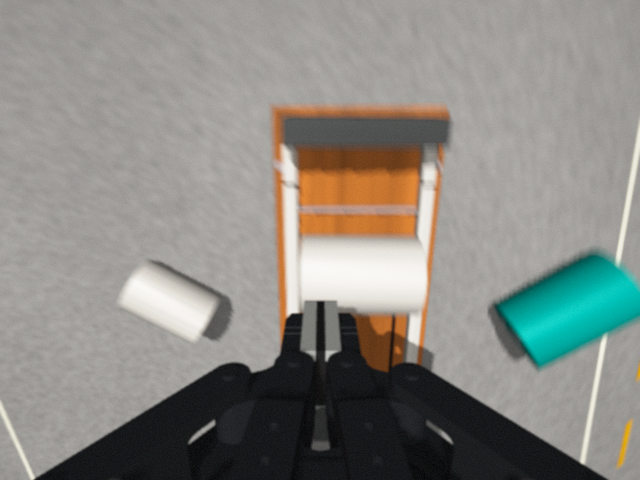

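Call:
{"name": "jog_arm", "arguments": {"moves": [[[1.2,-2.4,-3,0,0,0,1],[1.2,-2.3,-3,0,0,0,1],[0,0,-2,0,0,0,1],[0,0,0,0,0,0,1],[0,0,0,0,0,0,1]]]}}

```text
time_s: 2.28
eef_pos: [0.5962, 0.0504, 0.0825]
eef_rot: [2.321, 2.116, 0.002]
force: [-0.2, -0.5, 0.1]
width: -0.0
```

Run:
```python
from st import *
o,M,p=state(); c=optics.capture('scene'); save(c,'scene1')
```

```text
t 2.27 tcp rest mm [26.7  0.8 82.5] F rest [-0.54  0.13  0.11] tool y in rest [ 0.002 -1.     0.001] tool z [ 0.001  0.    -1.   ] w -0.0 q [0.04 0.03 1.78 0.   1.33 0.13]
```

View pics/scene1.png

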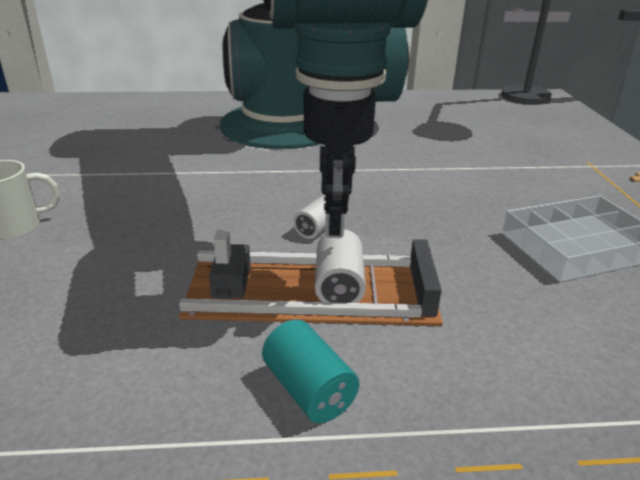

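The closed fingers stand over the roller's crown at about (335,232), and the roller at (340,268) has not moved. I'll go down to contact.

Call:
{"name": "jog_arm", "arguments": {"moves": [[[0,-0.2,-0.8,0,0,0,1],[0,0,-0.4,0,0,0,1],[0,0,-0.2,0,0,0,1],[0,0,0,0,0,0,1],[0,0,0,0,0,0,1]]]}}

```text
time_s: 2.95
eef_pos: [0.5961, 0.0477, 0.0674]
eef_rot: [2.322, 2.116, 0.0]
force: [-0.1, 1.1, 0.3]
width: -0.003
```

```bash
python3 -c "
from st import *
state()"
```

```text
t 2.95 tcp rest mm [24.   0.7 67.4] F rest [1.06 0.15 0.29] tool y in rest [ 0.001 -1.     0.   ] tool z [ 0.  0. -1.] w -0.0 q [0.04 0.04 1.79 0.   1.31 0.13]
```

Call:
{"name": "jog_arm", "arguments": {"moves": [[[0,0,-0.1,0,0,0,1],[0,0,-0.1,0,0,0,1],[0,0,0,0,0,0,1],[0,0,0,0,0,0,1],[0,0,0,0,0,0,1]]]}}

```text
time_s: 3.58
eef_pos: [0.5961, 0.0477, 0.0655]
eef_rot: [2.322, 2.116, 0.0]
force: [-0.0, 0.3, 5.2]
width: 0.0
```

Call:
{"name": "jog_arm", "arguments": {"moves": [[[0,0,-0.04,0,0,0,1],[0.04,0.4,0,0,0,0,1],[0.04,0.4,0,0,0,0,1],[0.04,0.4,0,0,0,0,1],[0.04,0.4,0,0,0,0,1]]]}}

```text
time_s: 4.2
eef_pos: [0.5978, 0.0639, 0.0658]
eef_rot: [2.322, 2.116, 0.001]
force: [-4.4, 0.8, 11.7]
width: -0.002
```

```bash
python3 -c "
from st import *
state()
for n in ['top','scene']:
  c,Q,h,i=measure(n); roller(Q,i,h,-.05)
"
```

```text
t 4.2 tcp rest mm [40.4  0.5 65.8] F rest [ 0.36  4.43 11.73] tool y in rest [ 0.001 -1.     0.001] tool z [ 0.001  0.    -1.   ] w -0.0 q [0.06 0.05 1.79 0.   1.3  0.16]
stop 6 x [0.1301 0.1301 0.1307 0.1356 0.1358] y [0.0494 0.0499 0.0541] z [0.0442 0.0457 0.046 ]
chocktop 1461 x [-0.1213 -0.1195 -0.0977 -0.0827 -0.0817] y [-0.0331  0.0019  0.0332] z [0.0414 0.0434 0.0457]
grip 282 x [-0.1176 -0.1171 -0.1094 -0.1022 -0.1016] y [-0.0112 -0.      0.0111] z [0.0748 0.0773 0.0795]
cheekL 1316 x [-0.1543 -0.148  -0.0093  0.1236  0.1309] y [0.0474 0.052  0.0566] z [0.015  0.0173 0.0197]
cheekR 624 x [-0.1547 -0.1512 -0.1039 -0.0561  0.0051] y [-0.0567 -0.052  -0.0472] z [0.0147 0.0173 0.0198]
roller 139 free [0.0426 0.0387] 0.0269 fixR [0.0429 0.0349] y [0.0319 0.0439] ztop 0.064
roller 139 free [0.0426 0.0387] 0.0269 fixR [0.0429 0.0349] y [0.0319 0.0439] ztop 0.064
stop 845 x [0.1297 0.1304 0.1394 0.1488 0.1496] y [-0.0525 -0.0074  0.0499] z [0.0442 0.0462 0.0474]
chocktop 1021 x [-0.1218 -0.1196 -0.0934  0.0555  0.0651] y [-0.0437 -0.0163  0.0322] z [0.0416 0.044  0.0464]
grip 268 x [-0.1172 -0.1163 -0.1048  0.0481  0.0496] y [-0.0133 -0.006   0.0113] z [0.0743 0.0777 0.0805]
rib 105 x [0.0753 0.0771 0.0787 0.0814 0.0997] y [-0.0337 -0.0022  0.0368] z [0.0072 0.0101 0.0114]
cheekL 769 x [-0.1526 -0.1429 -0.0122  0.1247  0.1299] y [0.0472 0.0505 0.0582] z [0.0143 0.0177 0.0195]
cheekR 1317 x [-0.1531 -0.1382  0.0239  0.1175  0.1297] y [-0.0565 -0.0543 -0.045 ] z [0.0142 0.0174 0.0193]
roller 1672 free [0.0427 0.0441] 0.0225 fixR [0.0429 0.0355] y [-0.0443  0.0427] ztop 0.0676
roller 219 free [0.0432 0.0365] 0.0295 fixR [0.0432 0.0358] y [0.0203 0.044 ] ztop 0.0642
roller 855 free [0.0424 0.0483] 0.0184 fixR [0.0426 0.0347] y [-0.0446 -0.0205] ztop 0.0667
```

Call:
{"name": "jog_arm", "arguments": {"moves": [[[0.02,0.4,0.03,0,0,0,1],[0.02,0.4,0,0,0,0,1],[0.03,0.4,0,0,0,0,1],[0.03,0.4,0,0,0,0,1],[0.03,0.4,0,0,0,0,1]]]}}

```text
time_s: 4.92
eef_pos: [0.5996, 0.0838, 0.0659]
eef_rot: [2.321, 2.115, 0.002]
force: [2.0, -0.1, 6.8]
width: 0.004
```

```bash
cat > ck.py <<'E'
from st import *
import io,contextlib
state()
with contextlib.redirect_stdout(io.StringIO()): c,Q,h,i=measure('scene')
roller(Q,i,h,-.05)
E
python3 ck.py
```

```text
t 4.92 tcp rest mm [60.3  0.6 65.9] F rest [ 0.12 -1.95  6.75] tool y in rest [ 0.001 -1.     0.002] tool z [ 0.002  0.    -1.   ] w 0.0 q [ 0.1   0.06  1.78 -0.    1.3   0.19]
roller 1695 free [0.0524 0.0442] 0.0224 fixR [0.0527 0.0355] y [-0.0445  0.0422] ztop 0.0677
roller 222 free [0.0529 0.0361] 0.0298 fixR [0.0529 0.0358] y [0.0203 0.0448] ztop 0.0662
roller 854 free [0.0521 0.0484] 0.0183 fixR [0.0524 0.0347] y [-0.0446 -0.0206] ztop 0.0667
```

Call:
{"name": "jog_arm", "arguments": {"moves": [[[0.04,0.4,0,0,0,0,1],[0.03,0.3,0,0,0,0,1],[0,0,0,0,0,0,1],[0,0,0.1,0,0,0,1],[0,0,0.3,0,0,0,1]]]}}

```text
time_s: 5.6
eef_pos: [0.5991, 0.0906, 0.0687]
eef_rot: [-2.322, -2.115, 0.002]
force: [0.2, 1.0, -0.5]
width: 0.002
```

Call:
{"name": "jog_arm", "arguments": {"moves": [[[0,0,0.4,0,0,0,1],[-0.1,-1.1,0,0,0,0,1],[-0.1,-1.1,0,0,0,0,1],[0,0,0,0,0,0,1],[0,0,0,0,0,0,1]]]}}

```text
time_s: 6.22
eef_pos: [0.5976, 0.0685, 0.0732]
eef_rot: [-2.323, -2.115, -0.0]
force: [-0.2, 1.1, -0.2]
width: 0.0
```

```bash
python3 ck.py
```

```text
t 6.22 tcp rest mm [44.9  1.2 73.2] F rest [ 1.07  0.26 -0.19] tool y in rest [ 0.001 -1.    -0.   ] tool z [-0.  0. -1.] w 0.0 q [0.07 0.05 1.78 0.   1.32 0.17]
roller 1765 free [0.056  0.0435] 0.023 fixR [0.0562 0.0356] y [-0.0442  0.0415] ztop 0.0668
roller 216 free [0.0564 0.0363] 0.0297 fixR [0.0564 0.0359] y [0.0201 0.0445] ztop 0.0667
roller 859 free [0.0558 0.048 ] 0.0187 fixR [0.0559 0.0349] y [-0.0445 -0.0204] ztop 0.0667
```

Call:
{"name": "jog_arm", "arguments": {"moves": [[[0.01,0.1,-0.5,0,0,0,1],[0,0,-0.2,0,0,0,1],[0,0,-0.12,0,0,0,1],[0.04,0.5,0,0,0,0,1],[0.04,0.4,0,0,0,0,1]]]}}

```text
time_s: 6.9
eef_pos: [0.5986, 0.079, 0.0658]
eef_rot: [2.322, 2.116, 0.001]
force: [-3.7, 0.4, 10.2]
width: -0.001
```

Call:
{"name": "jog_arm", "arguments": {"moves": [[[0,0,0,0,0,0,1],[0,0,0.2,0,0,0,1],[0,0,0.4,0,0,0,1],[-0.05,-0.5,0,0,0,0,1],[0,0,0,0,0,0,1]]]}}

```text
time_s: 7.52
eef_pos: [0.5979, 0.0733, 0.0709]
eef_rot: [2.323, 2.115, -0.0]
force: [0.4, -0.5, 0.2]
width: -0.002
```

```bash
python3 ck.py
```

```text
t 7.53 tcp rest mm [49.7  1.3 70.9] F rest [-0.42 -0.49  0.21] tool y in rest [ 0.001 -1.    -0.   ] tool z [-0. -0. -1.] w -0.0 q [ 0.08  0.05  1.78 -0.    1.31  0.17]
roller 1722 free [0.0605 0.0439] 0.0226 fixR [0.0608 0.0356] y [-0.0443  0.0418] ztop 0.0667
roller 204 free [0.0609 0.0365] 0.0295 fixR [0.0609 0.0359] y [0.0202 0.0438] ztop 0.0663
roller 847 free [0.0602 0.0484] 0.0183 fixR [0.0604 0.0348] y [-0.0446 -0.0207] ztop 0.0667
```

Call:
{"name": "jog_arm", "arguments": {"moves": [[[0.01,0.1,-0.3,0,0,0,1],[0,0,-0.2,0,0,0,1],[0,0,-0.1,0,0,0,1],[0.02,0.2,0,0,0,0,1],[0,0.1,0,0,0,0,1]]]}}

```text
time_s: 8.2
eef_pos: [0.5984, 0.0779, 0.0657]
eef_rot: [2.322, 2.116, 0.001]
force: [-3.9, -0.6, 8.6]
width: 0.004
```

```bash
python3 ck.py
```

```text
t 8.2 tcp rest mm [54.3  1.2 65.7] F rest [-0.96  3.86  8.64] tool y in rest [ 0.001 -1.     0.   ] tool z [ 0.001  0.    -1.   ] w 0.0 q [0.09 0.06 1.78 0.   1.31 0.18]
roller 1684 free [0.0619 0.0445] 0.0222 fixR [0.0623 0.0355] y [-0.0444  0.0416] ztop 0.0679
roller 203 free [0.0625 0.0368] 0.0293 fixR [0.0626 0.0359] y [0.0203 0.0441] ztop 0.0658
roller 862 free [0.0617 0.0485] 0.0182 fixR [0.062  0.0348] y [-0.0447 -0.0205] ztop 0.0666
```

Call:
{"name": "jog_arm", "arguments": {"moves": [[[-0.02,0.3,0.04,0,0,0,1],[0.01,0.3,0.06,0,0,0,1],[0.03,0.3,0.06,0,0,0,1],[0.03,0.3,0.06,0,0,0,1],[0.03,0.3,0.05,0,0,0,1]]]}}

```text
time_s: 8.88
eef_pos: [0.5998, 0.0927, 0.0687]
eef_rot: [2.321, 2.115, 0.002]
force: [0.7, -0.8, 6.3]
width: -0.003
```

```bash
python3 ck.py
```

```text
t 8.88 tcp rest mm [69.2  1.2 68.7] F rest [-0.72 -0.81  6.29] tool y in rest [ 0.001 -1.     0.002] tool z [ 0.002 -0.    -1.   ] w -0.0 q [ 0.11  0.06  1.77 -0.    1.31  0.2 ]
roller 1781 free [0.0689 0.0473] 0.0221 fixR [0.0694 0.0381] y [-0.0443  0.0423] ztop 0.0689
roller 231 free [0.0697 0.0396] 0.0293 fixR [0.0697 0.0387] y [0.0201 0.0454] ztop 0.0674
roller 956 free [0.0687 0.0513] 0.0182 fixR [0.0691 0.0371] y [-0.0446 -0.0204] ztop 0.0689
```

Call:
{"name": "jog_arm", "arguments": {"moves": [[[0.03,0.3,0.03,0,0,0,1],[0.03,0.3,0.03,0,0,0,1],[0.03,0.3,0.02,0,0,0,1],[0.03,0.3,0.01,0,0,0,1],[0.03,0.3,0,0,0,0,1]]]}}

```text
time_s: 9.55
eef_pos: [0.6013, 0.1079, 0.0698]
eef_rot: [2.321, 2.115, 0.003]
force: [0.2, -0.5, 9.5]
width: 0.0
```

```bash
python3 ck.py
```

```text
t 9.55 tcp rest mm [84.4  1.1 69.8] F rest [-0.45 -0.23  9.54] tool y in rest [ 0.001 -1.     0.002] tool z [ 0.002  0.    -1.   ] w 0.0 q [ 0.14  0.07  1.76 -0.    1.31  0.23]
roller 1623 free [0.0758 0.0491] 0.0215 fixR [0.0765 0.0389] y [-0.0445  0.0423] ztop 0.0689
roller 210 free [0.0769 0.0399] 0.0298 fixR [0.077  0.0397] y [0.0202 0.0438] ztop 0.0689
roller 892 free [0.0759 0.0529] 0.0181 fixR [0.0759 0.037 ] y [-0.0448 -0.0205] ztop 0.0689
```

Call:
{"name": "jog_arm", "arguments": {"moves": [[[0.03,0.3,0,0,0,0,1],[0.03,0.3,0,0,0,0,1],[0.03,0.3,0,0,0,0,1],[0.03,0.3,-0.02,0,0,0,1],[0.03,0.3,-0.03,0,0,0,1]]]}}

```text
time_s: 10.22
eef_pos: [0.6026, 0.123, 0.0686]
eef_rot: [2.322, 2.115, 0.002]
force: [2.0, 0.3, 4.4]
width: -0.002
```

```bash
python3 ck.py
```

```text
t 10.22 tcp rest mm [99.6  1.3 68.6] F rest [ 0.52 -1.99  4.44] tool y in rest [ 0.001 -1.     0.001] tool z [ 0.001  0.    -1.   ] w -0.0 q [0.16 0.08 1.75 0.   1.31 0.25]
roller 1655 free [0.0828 0.0492] 0.0211 fixR [0.0838 0.0387] y [-0.0445  0.0423] ztop 0.0689
roller 218 free [0.0825 0.0419] 0.027 fixR [0.0841 0.0392] y [0.0205 0.0442] ztop 0.0689
roller 901 free [0.0831 0.0526] 0.0181 fixR [0.0833 0.037 ] y [-0.0447 -0.0205] ztop 0.0689
```

Call:
{"name": "jog_arm", "arguments": {"moves": [[[0.02,0.3,-0.06,0,0,0,1],[0.02,0.3,-0.06,0,0,0,1],[0.03,0.3,-0.06,0,0,0,1],[0,0,0,0,0,0,1],[0,0,0,0,0,0,1]]]}}

```text
time_s: 10.9
eef_pos: [0.6027, 0.1317, 0.0662]
eef_rot: [-2.322, -2.116, 0.0]
force: [1.5, 1.4, 3.7]
width: 0.005
```

```bash
python3 ck.py
```

```text
t 10.9 tcp rest mm [108.3   2.   66.2] F rest [ 1.55 -1.32  3.74] tool y in rest [ 0.001 -1.    -0.   ] tool z [-0.  0. -1.] w 0.0 q [0.17 0.08 1.75 0.   1.31 0.27]
roller 1947 free [0.0872 0.0482] 0.0214 fixR [0.0882 0.0382] y [-0.0445  0.0429] ztop 0.0689
roller 311 free [0.0878 0.0401] 0.0285 fixR [0.0884 0.0386] y [0.0204 0.0448] ztop 0.0689
roller 938 free [0.0874 0.0516] 0.0181 fixR [0.0878 0.037 ] y [-0.0448 -0.0206] ztop 0.0689
```

Call:
{"name": "jog_arm", "arguments": {"moves": [[[0,0,0.3,0,0,0,1],[0,0,0.5,0,0,0,1],[-0.1,-1,0.2,0,0,0,1],[-0.1,-1,0,0,0,0,1],[0,0,0,0,0,0,1]]]}}

```text
time_s: 11.58
eef_pos: [0.6006, 0.1107, 0.0762]
eef_rot: [-2.323, -2.114, 0.0]
force: [-0.5, 0.4, 0.4]
width: 0.002
```

```bash
python3 ck.py
```

```text
t 11.57 tcp rest mm [87.2  2.1 76.2] F rest [0.39 0.56 0.43] tool y in rest [ 0. -1. -0.] tool z [-0. -0. -1.] w 0.0 q [ 0.14  0.06  1.76 -0.    1.32  0.23]
roller 1835 free [0.0995 0.0436] 0.0228 fixR [0.1001 0.0356] y [-0.0448  0.0415] ztop 0.0669
roller 222 free [0.0999 0.0365] 0.0295 fixR [0.0999 0.0359] y [0.0202 0.0441] ztop 0.0666
roller 878 free [0.0995 0.048 ] 0.0186 fixR [0.1    0.0348] y [-0.0451 -0.0205] ztop 0.0669
```

Call:
{"name": "jog_arm", "arguments": {"moves": [[[0,0,3.5,0,0,0,1],[-0.5,-5.9,0,0,0,0,1],[-0.5,-5.9,0,0,0,0,1],[-0.5,-5.9,0,0,0,0,1],[-0.5,-5.9,0,0,0,0,1]]]}}

```text
time_s: 12.25
eef_pos: [0.5804, -0.126, 0.1113]
eef_rot: [2.322, 2.116, 0.0]
force: [-0.5, 0.9, 0.3]
width: 0.001
```

Run:
```python
from st import *
o,M,p=state(); c,Q,h,i=measure('top'); roller(Q,i,h,.05)
print((w(-.148,0,.056)-o['eef_pos'])*100)
```

```text
t 12.25 tcp rest mm [-150.4   -0.   111.3] F rest [0.81 0.58 0.31] tool y in rest [ 0.001 -1.     0.   ] tool z [ 0.  0. -1.] w 0.0 q [-0.26 -0.    1.76  0.    1.38 -0.16]
stop 107 x [0.1298 0.1299 0.1306 0.1354 0.1486] y [-0.0501  0.0005  0.0529] z [0.0432 0.0449 0.047 ]
chocktop 609 x [-0.1161 -0.1139 -0.1034 -0.0821  0.0819] y [-0.0335 -0.0142  0.0337] z [0.0413 0.0435 0.0458]
grip 207 x [-0.1141 -0.113  -0.1075 -0.1021 -0.1017] y [-0.0115 -0.0004  0.0111] z [0.0751 0.0773 0.0793]
cheekL 1498 x [-0.1127 -0.1052  0.0073  0.1224  0.1302] y [0.0475 0.0521 0.0567] z [0.0149 0.0174 0.0198]
cheekR 1333 x [-0.1134 -0.1058 -0.0038  0.1183  0.1296] y [-0.0565 -0.0522 -0.0472] z [0.0148 0.0172 0.0197]
roller 3113 free [0.0998 0.0378] 0.0276 fixR [0.0999 0.035 ] y [-0.0436  0.0429] ztop 0.0671
roller 853 free [0.0997 0.0388] 0.0266 fixR [0.0998 0.035 ] y [0.0203 0.0435] ztop 0.0671
roller 860 free [0.1    0.0373] 0.0281 fixR [0.1001 0.035 ] y [-0.0446 -0.0201] ztop 0.0671
[ 0.02021306  0.23551806 -5.53489106]
```

Call:
{"name": "jog_arm", "arguments": {"moves": [[[0,0,-3,0,0,0,1],[0,0,-2.5,0,0,0,1],[0.1,1.2,0,0,0,0,1],[0.06,0.6,0,0,0,0,1],[0.04,0.4,0,0,0,0,1]]]}}

```text
time_s: 12.92
eef_pos: [0.5834, -0.1018, 0.0577]
eef_rot: [2.32, 2.116, 0.001]
force: [-1.2, -2.4, 1.6]
width: -0.002
```

Call:
{"name": "jog_arm", "arguments": {"moves": [[[0.05,0.5,0,0,0,0,1],[0.1,1,0,0,0,0,1],[0.1,1,0,0,0,0,1],[0.1,1,0,0,0,0,1],[0.05,0.5,0,0,0,0,1]]]}}

```text
time_s: 13.55
eef_pos: [0.5868, -0.0615, 0.0563]
eef_rot: [-2.322, -2.116, 0.0]
force: [-0.0, -2.8, 2.3]
width: -0.003
```

Run:
```python
from st import *
o,M,p=state(); c,Q,h,i=measure('scene'); roller(Q,i,h,.05); save(c,'scene2')
```

```text
t 13.55 tcp rest mm [-85.6  -0.4  56.3] F rest [-2.78 -0.25  2.35] tool y in rest [ 0.002 -1.    -0.   ] tool z [-0.  0. -1.] w -0.0 q [-0.15  0.04  1.82  0.    1.29 -0.06]
stop 884 x [0.1157 0.13   0.1392 0.1489 0.1499] y [-0.053  -0.0094  0.0499] z [0.0439 0.0462 0.0474]
chocktop 945 x [-0.0791 -0.0773 -0.0511  0.0924  0.0999] y [-0.0437 -0.0149  0.0307] z [0.0415 0.044  0.0459]
grip 262 x [-0.0973 -0.0951 -0.0714 -0.0599 -0.0593] y [-0.0139 -0.0067  0.0105] z [0.0742 0.0777 0.0803]
rib 8 x [0.0751 0.0753 0.0775 0.0794 0.0795] y [-0.0364 -0.0328 -0.0174] z [0.0072 0.0099 0.0109]
cheekL 802 x [-0.1544 -0.1497 -0.0121  0.0679  0.0723] y [0.0473 0.0502 0.0579] z [0.0144 0.0177 0.0193]
cheekR 1700 x [-0.153  -0.1403 -0.0136  0.1162  0.1297] y [-0.0564 -0.0534 -0.0457] z [0.0143 0.0176 0.0193]
roller 2051 free [0.0994 0.0435] 0.0229 fixR [0.1    0.0356] y [-0.0447  0.043 ] ztop 0.0669
roller 406 free [0.0999 0.0369] 0.0292 fixR [0.1   0.036] y [0.0203 0.045 ] ztop 0.0669
roller 873 free [0.0994 0.0481] 0.0186 fixR [0.1    0.0348] y [-0.0452 -0.0204] ztop 0.0669
```

View pics/scene2.png

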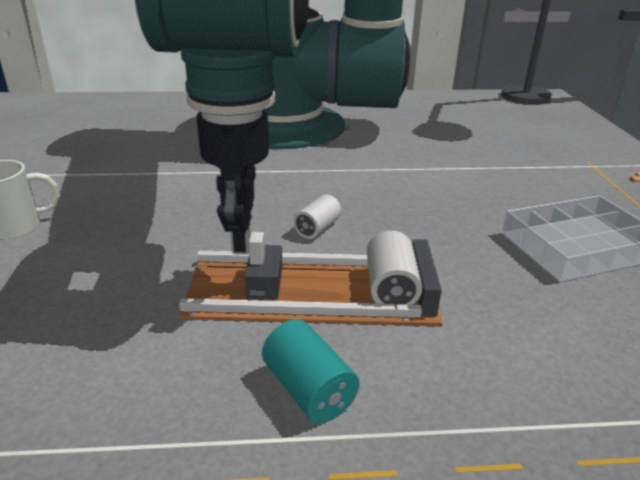

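The fingers at (240,245) are pushing the chock's grip at (257,248). The roller at (393,268) lies against the stop. I'll keep pushing.

Call:
{"name": "jog_arm", "arguments": {"moves": [[[0.1,1,0,0,0,0,1],[0.1,1,0,0,0,0,1],[0.1,1,0,0,0,0,1],[0.1,1,0,0,0,0,1],[0.1,1,0,0,0,0,1]]]}}

```text
time_s: 14.22
eef_pos: [0.5917, -0.0116, 0.0561]
eef_rot: [-2.322, -2.116, 0.0]
force: [-2.7, -3.7, 0.3]
width: 0.004
```

Call:
{"name": "jog_arm", "arguments": {"moves": [[[0.1,1,0,0,0,0,1],[0.1,1,0,0,0,0,1],[0.1,1,0,0,0,0,1],[0.1,0.8,0,0,0,0,1],[0.05,0.5,0,0,0,0,1]]]}}

```text
time_s: 14.85
eef_pos: [0.5963, 0.0312, 0.0562]
eef_rot: [-2.322, -2.116, 0.0]
force: [-3.3, -4.2, -1.4]
width: -0.005
```

```bash
cat > ck2.py <<'E'
from st import *
o,M,p=state(); c,Q,h,i=measure('scene'); roller(Q,i,h,.075)
E
python3 ck2.py | grep -v cheek
```

```text
t 14.85 tcp rest mm [ 7.7 -1.1 56.2] F rest [-4.53  2.84 -1.42] tool y in rest [ 0.002 -1.    -0.   ] tool z [-0.  0. -1.] w -0.01 q [0.01 0.05 1.8  0.   1.29 0.1 ]
stop 866 x [0.1154 0.1294 0.1391 0.1488 0.1499] y [-0.053  -0.0096  0.0495] z [0.044  0.0462 0.0477]
chocktop 913 x [0.0144 0.0157 0.042  0.0928 0.0999] y [-0.0439 -0.0157  0.0304] z [0.0416 0.0441 0.0459]
grip 249 x [-0.0042 -0.0029  0.0209  0.0327  0.0329] y [-0.0148 -0.0068  0.0103] z [0.0743 0.0778 0.0803]
rib 6 x [0.0772 0.0773 0.0781 0.0798 0.08  ] y [-0.0357 -0.0336 -0.0309] z [0.0086 0.0099 0.0105]
roller 1978 free [0.0997 0.0448] 0.0218 fixR [0.1    0.0356] y [-0.0448  0.0429] ztop 0.0669
roller 394 free [0.0998 0.0368] 0.0293 fixR [0.0998 0.0359] y [0.0203 0.0449] ztop 0.0669
roller 851 free [0.0998 0.0493] 0.0177 fixR [0.1001 0.0348] y [-0.0453 -0.0202] ztop 0.0669
```

Call:
{"name": "jog_arm", "arguments": {"moves": [[[0.03,0.4,0,0,0,0,1],[0.03,0.4,0,0,0,0,1],[0.02,0.3,0,0,0,0,1],[0.01,0.1,0,0,0,0,1],[0,0,0,0,0,0,1]]]}}

```text
time_s: 15.52
eef_pos: [0.5972, 0.0429, 0.0564]
eef_rot: [-2.322, -2.116, -0.001]
force: [0.6, -0.5, -0.6]
width: -0.0
```

```bash
python3 ck2.py | egrep -v 'cheek|rib|stop'
```

```text
t 15.53 tcp rest mm [19.3 -0.9 56.4] F rest [-0.44 -0.6  -0.62] tool y in rest [ 0.001 -1.     0.   ] tool z [ 0.  0. -1.] w -0.0 q [0.03 0.05 1.8  0.   1.29 0.12]
chocktop 913 x [0.0254 0.0266 0.0536 0.0925 0.1   ] y [-0.0439 -0.0159  0.0297] z [0.0416 0.0441 0.046 ]
grip 255 x [0.0077 0.009  0.0329 0.0446 0.0452] y [-0.0144 -0.0066  0.0109] z [0.0743 0.0778 0.0804]
roller 1981 free [0.0997 0.0447] 0.022 fixR [0.1    0.0357] y [-0.0446  0.0428] ztop 0.0669
roller 399 free [0.0999 0.0368] 0.0293 fixR [0.0999 0.036 ] y [0.0204 0.0446] ztop 0.0667
roller 846 free [0.0998 0.0492] 0.0178 fixR [0.1    0.0348] y [-0.045  -0.0205] ztop 0.0669
```

Call:
{"name": "jog_arm", "arguments": {"moves": [[[0.01,0.1,0,0,0,0,1],[0.01,0.1,0,0,0,0,1],[0.01,0.1,0,0,0,0,1],[0,0,0,0,0,0,1],[0,0,0,0,0,0,1]]]}}

```text
time_s: 16.2
eef_pos: [0.5975, 0.0458, 0.0563]
eef_rot: [-2.322, -2.116, -0.0]
force: [-0.1, -1.3, 1.2]
width: -0.003
```

Call:
{"name": "jog_arm", "arguments": {"moves": [[[0.01,0.1,0,0,0,0,1],[0,0,0,0,0,0,1],[0,0.05,0,0,0,0,1],[0,0,0,0,0,0,1],[0,0,0,0,0,0,1]]]}}

```text
time_s: 16.82
eef_pos: [0.5976, 0.0472, 0.0563]
eef_rot: [2.322, 2.116, 0.0]
force: [0.6, -2.5, 0.2]
width: 0.005
```

```bash
python3 ck2.py | egrep -v 'cheek|rib|stop'
```

```text
t 16.82 tcp rest mm [23.7 -0.9 56.3] F rest [-2.48 -0.79  0.19] tool y in rest [ 0.001 -1.     0.   ] tool z [ 0.  0. -1.] w 0.01 q [0.04 0.06 1.8  0.   1.29 0.13]
chocktop 921 x [0.0301 0.0314 0.0585 0.0926 0.1   ] y [-0.0438 -0.0158  0.0304] z [0.0417 0.0441 0.046 ]
grip 247 x [0.0124 0.0141 0.0378 0.0487 0.0497] y [-0.0144 -0.0071  0.0104] z [0.0745 0.0778 0.0807]
roller 1994 free [0.0997 0.0449] 0.0218 fixR [0.1    0.0357] y [-0.0446  0.0433] ztop 0.0669
roller 393 free [0.0999 0.0368] 0.0293 fixR [0.0999 0.036 ] y [0.0201 0.0447] ztop 0.067
roller 861 free [0.0997 0.0493] 0.0177 fixR [0.0999 0.0348] y [-0.0449 -0.0205] ztop 0.0666
```

Call:
{"name": "jog_arm", "arguments": {"moves": [[[0,0.05,0,0,0,0,1],[0,0,0,0,0,0,1],[0,0.05,0,0,0,0,1],[0,0,0,0,0,0,1],[0,0,0,0,0,0,1]]]}}

```text
time_s: 17.5
eef_pos: [0.5977, 0.0478, 0.0563]
eef_rot: [2.322, 2.115, -0.001]
force: [1.6, -7.9, 0.6]
width: 0.003
```

Call:
{"name": "jog_arm", "arguments": {"moves": [[[0,-0.1,0,0,0,0,1],[-0.05,-0.5,0,0,0,0,1],[-0.1,-1,0,0,0,0,1],[0,0,2,0,0,0,1],[0,0,5,0,0,0,1]]]}}

```text
time_s: 18.12
eef_pos: [0.5951, 0.032, 0.1263]
eef_rot: [-2.321, -2.114, 0.004]
force: [0.3, -1.2, 0.3]
width: 0.003
```

Call:
{"name": "jog_arm", "arguments": {"moves": [[[-0.3,-4,4,0,0,0,1],[-0.3,-5,2,0,0,0,1],[-0.3,-5,0,0,0,0,1],[0,0,0,0,0,0,1],[0,0,0,0,0,0,1]]]}}

```text
time_s: 18.75
eef_pos: [0.5871, -0.1077, 0.1872]
eef_rot: [2.323, 2.115, 0.001]
force: [1.0, -0.2, -0.7]
width: -0.0
```

Run:
```python
from st import *
o,M,p=state()
for n in ['top','scene']:
    print(n); c,Q,h,i=measure(n); roller(Q,i,h,.075); save(c,n+'3')
```

```text
t 18.75 tcp rest mm [-131.5   -5.   187.2] F rest [-0.15 -0.97 -0.67] tool y in rest [ 0.001 -1.     0.001] tool z [ 0.001  0.    -1.   ] w -0.0 q [-0.22 -0.04  1.67  0.    1.51 -0.13]
top
stop 89 x [0.1296 0.1298 0.1305 0.1402 0.1488] y [-0.0471  0.0054  0.0523] z [0.0431 0.0448 0.0476]
chocktop 141 x [0.0299 0.0303 0.032  0.0683 0.0813] y [-0.0337 -0.0027  0.035 ] z [0.0415 0.0433 0.0456]
grip 273 x [0.0342 0.0346 0.0421 0.0493 0.05  ] y [-0.0109  0.0003  0.0111] z [0.0749 0.0771 0.0792]
cheekL 1379 x [-0.093  -0.0866  0.0176  0.1233  0.1307] y [0.0474 0.0521 0.0567] z [0.0151 0.0174 0.0198]
cheekR 1225 x [-0.0958 -0.0898  0.003   0.1192  0.13  ] y [-0.0565 -0.0522 -0.0472] z [0.0149 0.0172 0.0197]
roller 3077 free [0.1002 0.038 ] 0.0274 fixR [0.1003 0.035 ] y [-0.0438  0.0429] ztop 0.067
roller 836 free [0.1002 0.0391] 0.0263 fixR [0.1003 0.0349] y [0.0203 0.0435] ztop 0.067
roller 850 free [0.1003 0.0373] 0.028 fixR [0.1003 0.035 ] y [-0.0446 -0.0203] ztop 0.0669
scene
stop 897 x [0.1151 0.122  0.1393 0.1492 0.1502] y [-0.053  -0.0093  0.0498] z [0.0442 0.0462 0.0475]
chocktop 990 x [0.0303 0.0314 0.0581 0.093  0.0999] y [-0.0438 -0.0143  0.0316] z [0.0416 0.0441 0.0461]
grip 170 x [0.0342 0.035  0.0423 0.0494 0.05  ] y [-0.0112 -0.002   0.0111] z [0.0745 0.0779 0.0791]
rib 14 x [0.0604 0.0609 0.0762 0.0792 0.0795] y [-0.0365 -0.0324 -0.016 ] z [0.0072 0.0109 0.0118]
cheekL 874 x [-0.1547 -0.1485 -0.0601  0.0252  0.0306] y [0.0473 0.0507 0.0582] z [0.0144 0.0177 0.0194]
cheekR 1685 x [-0.1542 -0.1466 -0.0209  0.1109  0.1282] y [-0.0564 -0.0532 -0.046 ] z [0.0144 0.0177 0.0193]
roller 1994 free [0.0999 0.045 ] 0.0217 fixR [0.1003 0.0357] y [-0.0447  0.0425] ztop 0.0669
roller 391 free [0.1003 0.0372] 0.029 fixR [0.1003 0.0361] y [0.0202 0.0445] ztop 0.0669
roller 855 free [0.0998 0.0497] 0.0174 fixR [0.1002 0.0348] y [-0.045  -0.0205] ztop 0.0667
```

View pics/scene3.png

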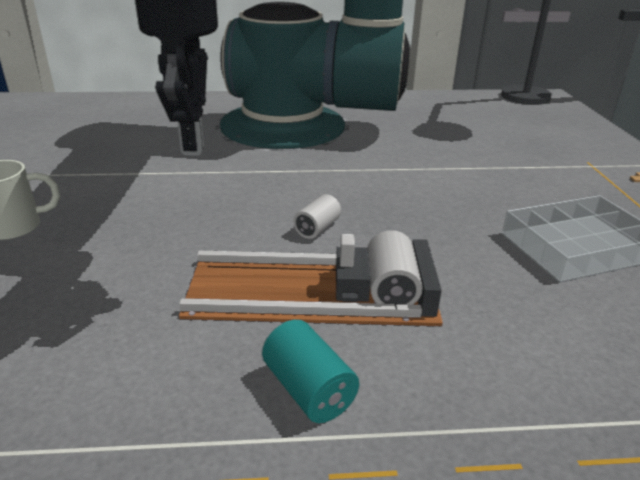

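View pics/top3.png

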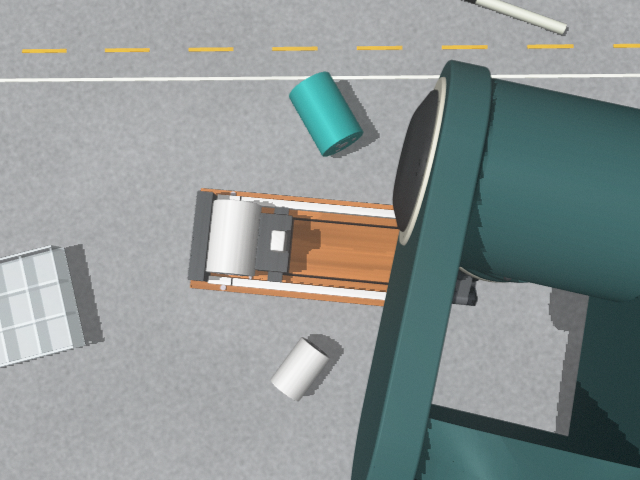

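The roller at (393,268) in the scene view sits between stop and chock. The grip's centre is at x = 42.1 mm, which puts the slide at about 0.155, and the fingers are clear of everything. I'm handing in.

```bash
python3 -c "
from cell import workorder
print(workorder.job_done())"
```

```text
the job is handed in; nothing more can be done
None
```

The roller is over the rib and seated against the end stop, with the chock snug behind it. I handed the job in at about 18.8 s; it reports no verdict.

- **Rolling:** I used the shut fingers on top of the roller, in several short strokes. The down force read about 4 to 12 N at the end of each move call. It rolled into the seat at the end of the climb.
- **Chocking:** I pushed the chock up by its grip. The last push read 7.9 N in all, of which about 3 N is the chock's own drag, so roughly 5 N reached the roller. I then backed off and lifted clear.
- **Last checks:**
  - The top and scene cameras agree on the roller's centre at x = 100.3 mm, within their 2 mm calibration, resting on the plate. Its two ends match to about 0.1 mm, so it is square to the track.
  - The chock slide stands at about 0.155 m.
  - By eye, the pin tray, mug and the two spare cylinders look unmoved. The mug was checked only in the scene view, because the arm hid it in the last top view. I never identified the listed "disc", so I did not check it separately.
- **Disagreements:** the cameras put the roller's centre height at 35.0 and 35.7 mm, against the 36 it should be. Both are within calibration and below the 38.5 mm limit. No check failed.

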